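# Walk a plaster mould block square against the fence

## Task

With the fingertips, walk the heavy cream plaster mould block round on the bench, pushing at one corner and then another as needed, until either of its two long sides lies flat against the wooden fence and its blue band lines up with the orange mark on the fence to within about 2 cm. Only push it: never lift or tip it. Leave every other thing on the bench where it stands and take the hand clear at the end.

Things in the scene. Friction and masses are not known exactly. Their poses are not given: they have to be found in the camera images.
- mould: the work: cream-yellow plaster block, 140 mm long (its y axis) by 100 mm wide (its x axis) by 48 mm high, about 1.3 kg, loose, sliding stiffly on the bench (some 5 to 12 N to push). A 12 mm blue band runs across the middle of its length, over the top and down both long sides; two small dark pour holes on top, one either side of the band. Origin: centre of its underside; z up. Its two long sides face its +x and -x, and either may go to the fence. It is too wide to be grasped.
- fence: wooden fence board fixed to the bench, 320 mm long (its y axis), 22 mm thick, 45 mm high, with steel brackets behind it and an 8 mm orange mark over the middle of its length. Origin: on the bench at the foot of the middle (the orange mark) of its front face, the face toward the robot; its x axis points away from that face, backward through the board, so the block lies at negative x of it. It does not move.
- column: bystander: blue-green wavy wax column standing upright, 76 mm across, 135 mm high; origin centre of its underside
- cup: bystander: white plastic cup standing upright, rim 70 mm across, 70 mm high, near one end of the fence; origin centre of its underside
- plug: bystander: cream cast plug standing upright, 34 x 34 x 50 mm high, near one end of the fence; origin centre of its underside
- jar: bystander: closed jar with a red cap, 64 mm across, 85 mm high; origin centre of its underside
- brush: bystander: flat brush with a wooden handle, about 200 mm long, lying behind the fence, on its far side; origin on the bench below it
- pliers: bystander: pliers with red handles lying flat, about 150 mm long, 16 mm high; origin on the bench under the pivot, its x axis toward the jaws
There are look-alikes about, which are no part of the job. What is shaped like the mould but pink or red is not meant.

How it is judged:
At the end, for the whole second after the job is handed in: A long side of the block lies against the front of the fence: parallel to it within 0.06 rad, the block's centre no more than 56 mm from the fence's front face (50 mm when flush), the blue band within 22 mm of the orange mark along the fence, the block flat on the bench and at rest (angle between the x axis of mould and the x axis of fence, either way round below 0.06 rad and x of mould in the frame of fence between -0.056 and -0.044 m and y of mould in the frame of fence between -0.022 and 0.022 m and angle between mould's own z axis and vertical below 0.04 rad and height (world z) of mould between -0.004 and 0.004 m and linear speed of mould below 0.01 m/s); the robot touches nothing.
It fails at once if the block is lifted off the bench (height (world z) of mould above 0.01 m).
It fails at once if the block is tipped (angle between mould's own z axis and vertical above 0.12 rad).
It fails at once if another thing on the bench is moved more than 20 mm from its place (distance of any of column, cup, plug, jar, brush, pliers from where it was at the start of the episode above 0.02 m).
It fails at once if a standing thing is knocked over (angle between any of column, cup, plug, jar's own z axis and vertical above 0.5 rad).
It also fails if it takes over 64 s, if anything falls off the work surface, if the arm or the gripper's body presses on something with over 40 N, if the wrist force passes 120 N, or if a joint passes its speed limit or range.

## Robot

A 6-joint arm with a two-finger parallel gripper is mounted at the origin on the work surface. World frame = base frame: x ahead of the robot, y to its left, z up, the work surface at z = 0. Lengths are in m, angles in rad, forces in N, time in s.
With the tool pointing down it reaches from about 0.4 to 0.825 m from the base axis. Payload 7 kg.
Tool frame: the origin (TCP) lies at the very end of the fingers, on their centre line; the grasp point (between the pads) lies 19 mm behind it; z points along the fingers, x is the direction in which the jaws open and shut, and the axes are right-handed (so a half turn about z gives the same grasp; the last joint's range is limited). The gripper opens to 88 mm and grips with 3 to 60 N. Pads are 19 mm wide; open, the fingers measure 130 mm over their backs; the gripper's body (78 mm by 193 mm) begins 47 mm behind the grasp point.
Start: joints at [-0.902, 0.359, 0.012, 0, -1.224, -0.288], TCP at [0.251, -0.627, 0.227] pointing down, gripper open.
Joint ranges: [-3.07, 3.07], [-1.43, 2.12], [-1.02, 1.25], [-3.03, 1.67], [-3.05, -0], [-3.03, 3.03]. Speed limits (rad/s): [2.39, 2.39, 3.01, 3.14, 3.14, 3.14].

## Interface

Orientations are given as [roll, pitch, yaw] about the fixed x, y, z axes, in that order (R = Rz(yaw) Ry(pitch) Rx(roll)).
In Python, from station import telemetry, grab_frame, arm, regions_of, pinpoint gives the robot as it stands. The module is installed in compiled form; this text tells all that it offers.
- The arm moves only by the shell command python3 -m inch 'ROWS' [FORCE]. ROWS is text: rows parted by semicolons, each of 7 numbers parted by spaces: the opening, from 0 (shut) to 1 (fully open), then the shift along the world's x, y, z in cm, then the turn, a rotation vector about the world's x, y, z in degrees. A call has 1 to 12 rows; each row is the pose to reach, as a shift and turn from the pose measured when the call began; what a row does not reach only later rows make up. A row lasts 1/8 s, in which the tool goes at most 62.5 mm and 10.7 degrees, less where a joint would pass 70% of its speed; a pose out of reach is approached as far as the arm can. A call with a gripper value outside its range is refused whole. The fingers move at their own pace and stop on an object; FORCE is the grip in N (left out, the last holds). Time passes only in rows, so rows that repeat a pose let the fingers close. It gives the time, the measured TCP pose, the force and the opening at its end, in the units of the state.
- telemetry.get_state(): the state, without advancing time (a new reading comes with each control period).
- grab_frame(name): name is "scene" or "top" or "wrist"; returns a dict with "pixels" (420x560x3 uint8, red, green, blue), "fx", "fy", "cx", "cy" (pixels), "R" (3x3) and "t" (3): a world point X has camera coordinates R X + t. Camera axes: x right, y down, z forward; pixel columns grow to the right and rows downward; lengths in m; the calibration is good to about 2 mm. A picture is of the moment at which its call begins. There is no depth.
- arm.job_done(): hands the job in, once; it reports no verdict.
Trained networks look in the newest picture that a camera, given by its name, has taken for a name from the list of things; names that differ only in an ending like _2 or _b are one class to them, and where a whole thing is asked for, a point or a joint stands for the part that bears it (a point fixed in the world has none). Each returns a list of dicts, best first, with "p" (0 to 1); they miss things now and then, are a little off and sometimes report something else, mostly with a low value. They report only what shows in the picture. A call takes as long as a camera call. They do not tell look-alikes from the thing itself.
- regions_of(camera, name): "pixels" (420x560 bool, what is visible of it) and "bbox" ([left, top, right, bottom] in pixels, round what is visible of it).
- pinpoint(camera, name): "location" ([column, row] in pixels: a listed point, or the origin of a listed thing).
The state is a dict: "t": time; "q": joint angles; "qd": joint speeds; "joint_efforts": joint torques, N m; "eef_pos": TCP position; "ee_rot": TCP orientation; "force": force on the tool from outside, world axes, zero at the start; "moment": the same for the moment, N m; "width": finger opening in m.
Only numpy, scipy, OpenCV 4.12 (cv2) and the standard library are available. Lean on these libraries where they do the work, as an engineer would, in place of code of your own. Each camera call takes 0.05 s, during which the arm holds its last target. There are 200 camera calls.

## Working session

There is one attempt and no reset: what is moved stays moved. The work goes in short steps, Python scripts to look and compute and a shell command to move; the robot and the scene stay as the last step left them, time stands still between calls to the robot, and variables do not carry over. Pictures are saved under pics/ and viewed, about 8 in all and at most 12, crops included, and the job is handed in when it is done.

```bash
mkdir -p pics
cat > h.py <<'E'
import numpy as np,cv2
from station import telemetry, grab_frame, arm, regions_of, pinpoint
def ray(f,uv,z):
    R=np.array(f["R"]);t=np.array(f["t"]);c=-R.T@t
    d=R.T@np.array([(uv[0]-f["cx"])/f["fx"],(uv[1]-f["cy"])/f["fy"],1.])
    return c+d*(z-c[2])/d[2]
def proj(f,X):
    p=np.array(f["R"])@np.array(X)+f["t"];return np.array([f["fx"]*p[0]/p[2]+f["cx"],f["fy"]*p[1]/p[2]+f["cy"]])
def save(f,n): cv2.imwrite("pics/"+n,cv2.cvtColor(f["pixels"],cv2.COLOR_RGB2BGR))
E
python3 - <<'E'
from h import *
f=grab_frame("top");save(f,"top0.png");g=grab_frame("scene");save(g,"scene0.png")
print(-np.array(f["R"]).T@f["t"],f["fx"],telemetry.get_state())
for n in ["mould","fence","column","cup","plug","jar","brush","pliers"]:
    for d in pinpoint("top",n)[:3]: print(n,d["p"],d["location"],ray(f,d["location"],0).round(3))
E
```

```text
[ 0.36122097 -0.02911909  0.99871148] 387.30886953730635 {'t': 0.1, 'q': array([-9.01901222e-01,  3.59326138e-01,  1.11446691e-02, -2.79030582e-04,
       -1.22410204e+00, -2.88103772e-01]), 'qd': array([-0.00099118, -0.00212727,  0.00339976,  0.00172635, -0.00061992,
        0.00099916]), 'joint_efforts': array([-1.60344749e-03, -5.84160340e+01,  2.93753529e+01,  7.01553494e+00,
        1.01760085e-02, -5.83852352e-05]), 'eef_pos': array([ 0.25067154, -0.62625736,  0.22571213]), 'ee_rot': array([-3.14142157e+00, -1.50042493e-03,  1.95149252e+00]), 'force': array([-0.43907312,  0.66036312,  0.3366562 ]), 'moment': array([-0.01007631,  0.05150031,  0.08678654]), 'width': 0.08795956552134832}
mould 0.89 [174.0, 272.1] [ 0.364  0.259 -0.   ]
mould 0.83 [256.0, 281.5] [0.339 0.049 0.   ]
mould 0.78 [241.8, 206.5] [0.532 0.086 0.   ]
fence 0.67 [259.2, 149.9] [0.685 0.04  0.   ]
column 0.75 [136.8, 205.8] [0.538 0.364 0.   ]
cup 0.64 [169.7, 140.6] [0.716 0.283 0.   ]
plug 0.73 [347.0, 156.9] [ 0.662 -0.194  0.   ]
jar 0.84 [412.6, 202.1] [ 0.537 -0.359  0.   ]
brush 0.8 [247.2, 104.4] [0.816 0.072 0.   ]
brush 0.66 [135.8, 209.5] [0.528 0.366 0.   ]
pliers 0.93 [437.9, 287.8] [ 0.319 -0.406 -0.   ]
```

View pics/top0.png

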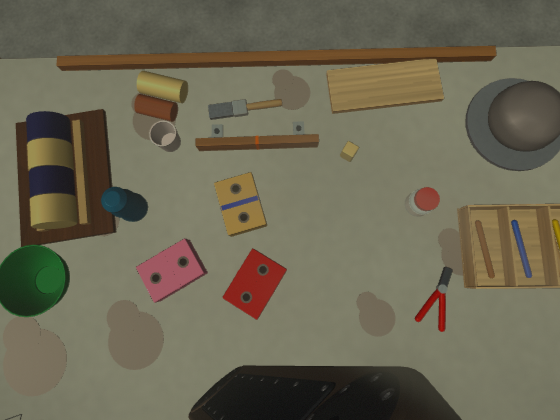

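View pics/scene0.png

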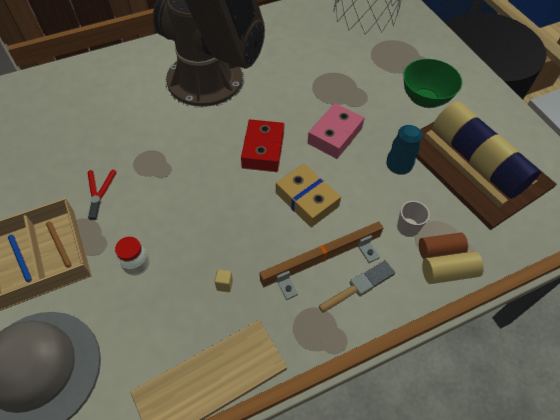

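The top view shows the cream mould at about (241,204) px, its long axis almost perpendicular to the fence. The orange mark is at (257,141), the red look-alike at (255,283), the cup at (163,134) and the plug at (349,150). I'll fit box models to the images to get precise poses.

```bash
cat >> h.py <<'E'
from scipy.optimize import minimize
def cream(f,guess):
    h=cv2.cvtColor(f["pixels"],cv2.COLOR_RGB2HSV);H,S,V=cv2.split(h)
    c=proj(f,[guess[0],guess[1],.03])
    m=((((H>14)&(H<32)&(S>95))|((H>100)&(H<130)&(S>90)))&(V>60)).astype(np.uint8)
    r=np.zeros_like(m);cv2.circle(r,tuple(int(v) for v in c),int(60),1,-1);m&=r
    m=cv2.morphologyEx(m,cv2.MORPH_OPEN,np.ones((3,3)));m=cv2.morphologyEx(m,cv2.MORPH_CLOSE,np.ones((9,9)))
    n,l,st,ce=cv2.connectedComponentsWithStats(m)
    k=1+np.argmax(st[1:,4]);return (l==k).astype(np.uint8)
def box(x,y,a,hx=.05,hy=.07,h=.048):
    R=np.array([[np.cos(a),-np.sin(a)],[np.sin(a),np.cos(a)]])
    return [[*(R@[i*hx,j*hy]+[x,y]),k] for i in(-1,1) for j in(-1,1) for k in(0,h)]
def sil(f,p):
    P=np.array([proj(f,X) for X in box(*p)]);m=np.zeros((420,560),np.uint8)
    cv2.fillConvexPoly(m,cv2.convexHull((P*16).astype(np.int32)),1,shift=4);return m
def fit(frames,g):
    M=[cream(f,g) for f in frames]
    def cost(p): return sum(1-(sil(f,p)&m).sum()/((sil(f,p)|m).sum()) for f,m in zip(frames,M))/len(M)
    best=None
    for da in(-.3,0,.3):
        s=np.array([[g[0],g[1],g[2]+da]]*4);s[1,0]+=.02;s[2,1]+=.02;s[3,2]+=.15
        r=minimize(cost,s[0],method="Nelder-Mead",options=dict(initial_simplex=s,xatol=2e-4,fatol=1e-4))
        if best is None or r.fun<best.fun: best=r
    return best.x,best.fun,M
def look(g,cams=("top","scene")):
    F=[grab_frame(c) for c in cams]
    for c,f in zip(cams,F):
        x,e,M=fit([f],g);print(c,x.round(4),round(e,3))
    if len(F)>1:
        x,e,M=fit(F,g);print("both",x.round(4),round(e,3))
    return x,F,M
E
python3 - <<'E'
from h import *
x,F,M=look([.53,.08,.27])
# orange mark & fence front-top edge
for f,n in zip(F,("top","scene")):
    h=cv2.cvtColor(f["pixels"],cv2.COLOR_RGB2HSV);H,S,V=cv2.split(h)
    c=proj(f,[.68,.04,.045]);r=np.zeros(H.shape,np.uint8);cv2.circle(r,tuple(int(v) for v in c),25,1,-1)
    m=(H<11)&(S>190)&(V>120)&(r>0);v,u=np.where(m);print(n,"orange",len(u),u.min(),u.max(),v.min(),v.max(),ray(f,(u.mean(),v.mean()),.045).round(4))
    for d in regions_of(n,"fence")[:1]:
        mm=d["pixels"].astype(np.uint8);cs=max(cv2.findContours(mm,0,1)[0],key=cv2.contourArea)
        b=cv2.boxPoints(cv2.minAreaRect(cs));print(d["p"],b.round(1).tolist(),[ray(f,q,.045)[:2].round(4).tolist() for q in b])
    I=cv2.cvtColor(f["pixels"],cv2.COLOR_RGB2BGR)
    cs=cv2.findContours(sil(f,x),0,1)[0];cv2.drawContours(I,cs,-1,(0,255,0),1)
    I=I[100:270,180:400];cv2.imwrite("pics/c_%s.png"%n,cv2.resize(I,None,fx=2.5,fy=2.5))
a=cv2.imread("pics/c_top.png");b=cv2.imread("pics/c_scene.png");cv2.imwrite("pics/c.png",np.hstack([a[:,:400],b[:,:400]]))
E
```

```text
top [ 0.535   0.088  -1.3017] 0.075
scene [ 0.5327  0.0877 -0.231 ] 0.295
both [0.5381 0.0868 1.8501] 0.101Traceback (most recent call last):
  File "<stdin>", line 7, in <module>
    return umr_minimum(a, axis, None, out, keepdims, initial, where)
ValueError: zero-size array to reduction operation minimum which has no identity
```

Run:
```python
from h import *
x,F,M=look([.535,.088,-1.30])
for f,n in zip(F,("top","scene")):
    h=cv2.cvtColor(f["pixels"],cv2.COLOR_RGB2HSV)
    c=proj(f,[.68,.035,.045]).astype(int);r=np.zeros(h.shape[:2],np.uint8);cv2.circle(r,tuple(int(v) for v in c),25,1,-1)
    s=h[...,1].astype(int)+h[...,2];s[r==0]=0
    v,u=np.unravel_index(s.argmax(),s.shape);m=(s>s.max()-60);vv,uu=np.where(m)
    print(n,"max",u,v,h[v,u],"orange",len(uu),uu.min(),uu.max(),vv.min(),vv.max(),ray(f,(uu.mean(),vv.mean()),.045).round(4))
    for d in regions_of(n,"fence")[:1]:
        mm=d["pixels"].astype(np.uint8);cs=max(cv2.findContours(mm,0,1)[0],key=cv2.contourArea)
        b=cv2.boxPoints(cv2.minAreaRect(cs));print(d["p"],b.round(1).tolist(),[ray(f,q,.045)[:2].round(4).tolist() for q in b])
    I=cv2.cvtColor(f["pixels"],cv2.COLOR_RGB2BGR)
    cs=cv2.findContours(sil(f,x),0,1)[0];cv2.drawContours(I,cs,-1,(0,255,0),1)
    I=I[120:270,180:340] if n=="top" else I[155:305,255:415]; cv2.imwrite("pics/c_%s.png"%n,cv2.resize(I,None,fx=2.5,fy=2.5))
cv2.imwrite("pics/c.png",np.hstack([cv2.imread("pics/c_top.png"),cv2.imread("pics/c_scene.png")]))
```

```text
top [ 0.5335  0.0868 -1.2843] 0.071
scene [ 0.535   0.0878 -1.3117] 0.098
both [ 0.5333  0.0861 -1.2954] 0.087
top max 256 140 [ 12 225 159] orange 26 255 258 136 143 [0.6978 0.044  0.045 ]
0.71 [[195.1999969482422, 124.80000305175781], [317.3999938964844, 120.0999984741211], [318.3999938964844, 146.8000030517578], [196.1999969482422, 151.39999389648438]] [[0.7423, 0.2036], [0.7484, -0.1149], [0.6763, -0.1154], [0.6699, 0.1992]]
scene max 322 246 [ 12 240 167] orange 29 320 326 245 253 [0.7011 0.0449 0.045 ]
0.96 [[256.5, 272.70001220703125], [378.8999938964844, 219.0], [394.1000061035156, 253.60000610351562], [271.70001220703125, 307.3999938964844]] [[0.6932, -0.1206], [0.6838, 0.2072], [0.7798, 0.1904], [0.7824, -0.123]]
```

View pics/c.png

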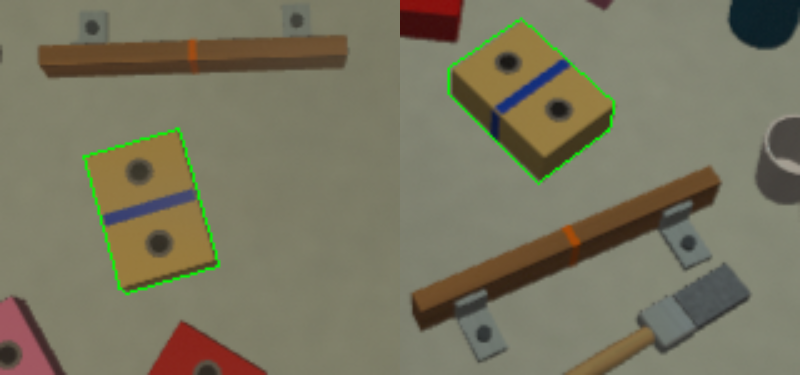

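The fit outline sits right on the block in both views: centre (0.533,0.086), yaw −1.295. Next I'll get the fence's front line.

Run:
```python
from h import *
f=grab_frame("top");g=grab_frame("scene")
for a,b,z,F in[((199.6,150.8),(318.8,146.8),0,f),((260.2,272.2),(380.2,222.2),.045,g)]:
    A,B=ray(F,a,z),ray(F,b,z);print(A.round(4),B.round(4),"len",np.linalg.norm(A-B),"mid",(A+B)/2,"yaw",np.arctan2(-(A-B)[0]*np.sign((A-B)[1]),abs((A-B)[1])))
# joint fit of fence with mask: box centre 11mm behind front
from scipy.optimize import minimize
Ms=[regions_of(n,"fence")[0]["pixels"].astype(np.uint8) for n in("top","scene")]
def S(F,p):
    P=np.array([proj(F,X) for X in box(*p,.011,.16,.045)]);m=np.zeros((420,560),np.uint8);cv2.fillConvexPoly(m,cv2.convexHull((P*16).astype(np.int32)),1,shift=4);return m
def cost(p):return sum(1-(S(F,p)&m).sum()/(S(F,p)|m).sum() for F,m in zip((f,g),Ms))
s=np.array([[.69,.043,.0]]*4);s[1,0]+=.01;s[2,1]+=.01;s[3,2]+=.05
r=minimize(cost,s[0],method="Nelder-Mead",options=dict(initial_simplex=s));x=r.x;print(x,r.fun,"front",x[0]-.011*np.cos(x[2]),x[1]-.011*np.sin(x[2]))
```

```text
[0.686  0.2007 0.    ] [ 0.6911 -0.1204  0.    ] len 0.32107341328621425 mid [0.68855286 0.04014727 0.        ] yaw 0.01572296134921421
[ 0.6954 -0.1124  0.045 ] [0.6929 0.2053 0.045 ] len 0.31771271871505785 mid [0.69417169 0.04644347 0.045     ] yaw 0.007787683066242569
[0.70052353 0.04549335 0.01884636] 0.47890152214280124 front 0.6895254832104742 0.04528605369328141
```

Fence front is at x≈0.690, the mark at y≈0.044, and yaw ≈0.015, so the target for the mould is (0.640, 0.044, 0). Plan: with closed fingertips, push the −x face near its near end along an arc (turning the block counter-clockwise), then push it into the fence.

```bash
python3 -m inch '0 20 33 0 0 0 -6;0 20 33 0 0 0 -6;0 20 33 0 0 0 -6;0 20 33 0 0 0 -6;0 20 33 0 0 0 -6;0 20 33 0 0 0 -6;0 20 60 0 0 0 -6;0 20 60 0 0 0 -6;0 20 60 0 0 0 -6;0 20 60 0 0 0 -6;0 20.8 79 0 0 0 -6;0 20.8 79 0 0 0 -6' 20
python3 -m inch '0 0 0 0 0 0 0;0 0 0 0 0 0 0'
python3 - <<'E'
from h import *
# planned tool path in block frame
x=np.array([.533,.086]);a=-1.295
P0=telemetry.get_state()["eef_pos"];print(P0)
for k in range(14):
    R=np.array([[np.cos(a),-np.sin(a)],[np.sin(a),np.cos(a)]]);print(round(a,2),x.round(3),(x+R@[-.071,-.052]).round(3))
    a+=.1;x=x+.004*np.array([np.cos(a-.05),np.sin(a-.05)])
E
```

```text
t: 2.5
eef_pos: [0.4549, 0.071, 0.2272]
ee_rot: [3.14, -0.0, 1.847]
force: [1.9, -0.2, -0.5]
width: 0.0006
t: 2.75
eef_pos: [0.4548, 0.0713, 0.2273]
ee_rot: [3.14, -0.0, 1.849]
force: [-1.0, 0.4, 0.2]
width: 0.0004
[0.45476702 0.07131048 0.22726532]
-1.29 [0.533 0.086] [0.464 0.14 ]
-1.19 [0.534 0.082] [0.46  0.129]
-1.09 [0.536 0.079] [0.457 0.118]
-0.99 [0.538 0.075] [0.456 0.106]
-0.89 [0.54  0.072] [0.455 0.095]
-0.79 [0.543 0.069] [0.456 0.083]
-0.69 [0.546 0.066] [0.458 0.072]
-0.59 [0.549 0.064] [0.461 0.06 ]
-0.49 [0.552 0.062] [0.465 0.05 ]
-0.39 [0.556 0.06 ] [0.471 0.039]
-0.29 [0.56  0.059] [0.477 0.029]
-0.19 [0.564 0.058] [0.484 0.02 ]
-0.09 [0.568 0.057] [0.492 0.012]
0.01 [0.572 0.057] [0.501 0.005]
```

```bash
python3 -m inch '0 0.7 9 0 0 0 0;0 0.7 9 0 0 0 0;0 0.7 9 -15 0 0 0;0 0.7 9 -15 0 0 0;0 0.7 9 -15 0 0 0;0 0.7 9 -19 0 0 0;0 0.7 9 -20.9 0 0 0;0 0.7 9 -20.9 0 0 0'
python3 - <<'E'
from h import *
f=grab_frame("top");g=grab_frame("scene");save(g,"s1.png");save(f,"t1.png")
a=cv2.imread("pics/t1.png")[90:330,100:400];b=cv2.imread("pics/s1.png")[60:300,200:500]
cv2.imwrite("pics/v1.png",np.hstack([cv2.resize(i,(400,320)) for i in(a,b)]))
E
```

```text
t: 3.75
eef_pos: [0.4612, 0.1591, 0.017]
ee_rot: [-3.14, 0.001, 1.846]
force: [-0.2, 0.7, 0.7]
width: 0.0004
```

View pics/v1.png

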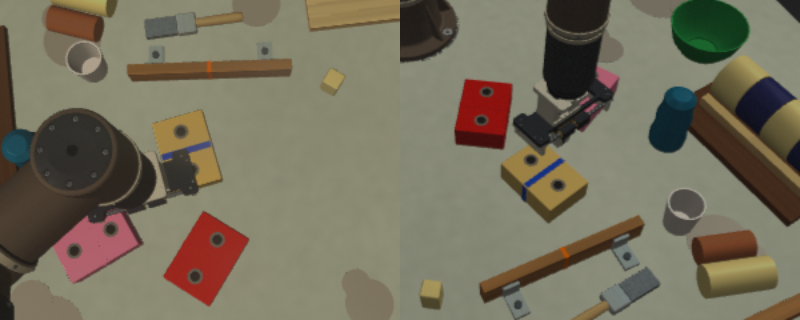

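Fingers are down beside the block's near end, clear of the pink and red blocks. Pushing the first part of the arc.

```bash
python3 -m inch '0 0.3 -1 0 0 0 0;0 0.3 -1.9 0 0 0 0;0 0.1 -2.5 0 0 0 3;0 0 -3 0 0 0 6;0 -0.2 -3.6 0 0 0 9;0 -0.4 -4.1 0 0 0 12;0 -0.4 -4.7 0 0 0 14;0 -0.5 -5.3 0 0 0 17;0 -0.5 -5.3 0 0 0 17'
python3 - <<'E'
from h import *
look([.538,.075,-1.0],("scene",));print(telemetry.get_state()["force"])
E
```

```text
t: 4.97
eef_pos: [0.4576, 0.1073, 0.0194]
ee_rot: [3.138, -0.0, 2.143]
force: [0.1, -0.0, 0.4]
width: 0.0007
scene [ 0.5379  0.0782 -0.9958] 0.182
[ 0.3053976  -0.23057843  0.50940181]
```

```bash
python3 -m inch '0 -0.2 -0.6 0 0 0 3;0 -0.2 -1.2 0 0 0 6;0 -0.2 -1.8 0 0 0 9;0 -0.1 -2.4 0 0 0 12;0 0 -3 0 0 0 15;0 0.1 -3.5 0 0 0 18;0 0.4 -4.7 0 0 0 23;0 0.8 -5.7 0 0 0 29;0 1.1 -6.2 0 0 0 32;0 1.4 -6.8 0 0 0 35;0 1.4 -6.8 0 0 0 35'
python3 - <<'E'
from h import *
look([.556,.06,-.4],("scene",));look([.556,.06,-.4],("top",))
E
```

```text
t: 6.4
eef_pos: [0.4704, 0.0385, 0.0194]
ee_rot: [3.14, -0.002, 2.752]
force: [-4.1, -0.3, 3.4]
width: 0.0005
scene [ 0.5524  0.0599 -0.4229] 0.237
top [ 0.556  0.06  -0.7  ] 1.0
```

Block is at about (0.553,0.060,−0.41), as the model predicted. Now a push through its centre, along the face normal.

```bash
python3 -m inch '0 -0.9 0.4 0 0 0 0;0 -0.9 0.4 0 0 0 0;0 0.9 5.4 0 0 0 0;0 0.9 5.4 0 0 0 0;0 1.8 5 0 0 0 0;0 2.6 4.6 0 0 0 0;0 3.5 4.2 0 0 0 0;0 4.4 3.8 0 0 0 0;0 5.2 3.4 0 0 0 0;0 5.2 3.4 0 0 0 0'
python3 - <<'E'
from h import *
look([.59,.045,-.4],("scene",));look([.59,.045,-.4],("top",));save(grab_frame("scene"),"s2.png")
E
```

```text
t: 7.75
eef_pos: [0.5211, 0.0708, 0.0189]
ee_rot: [-3.141, -0.004, 2.75]
force: [-6.3, 1.1, 4.5]
width: 0.0004
scene [ 0.5864  0.0451 -0.4112] 0.435
top [ 0.5809  0.0286 -0.5556] 0.724
```

View pics/s2.png

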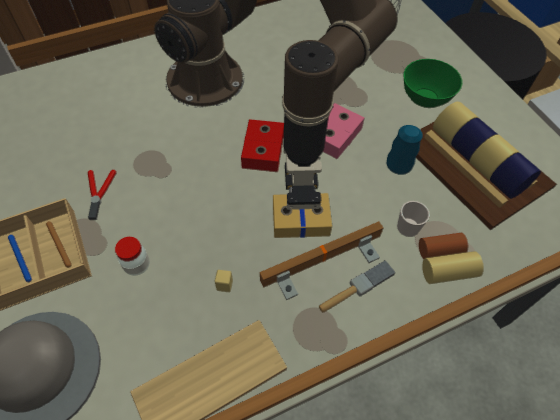

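```bash
python3 -m inch '0 -0.9 0.4 0 0 0 0;0 -3 -4.1 0 0 0 0;0 -3 -4.1 0 0 0 0;0 -2 -4.5 0 0 0 0;0 -1.7 -5.1 0 0 0 3;0 -1.4 -5.6 0 0 0 6;0 -1 -6.1 0 0 0 9;0 -0.7 -6.5 0 0 0 12;0 -0.3 -7 0 0 0 15;0 0.2 -7.4 0 0 0 18;0 1 -8.1 0 0 0 23;0 1 -8.1 0 0 0 23'
python3 - <<'E'
from h import *
look([.602,.042,0],("scene",));save(grab_frame("scene"),"s3.png")
E
```

```text
t: 9.4
eef_pos: [0.5305, -0.0109, 0.0188]
ee_rot: [-3.14, -0.007, -3.131]
force: [-5.8, -1.8, 6.0]
width: 0.0
scene [0.6412 0.0392 0.0364] 0.316
```

View pics/s3.png

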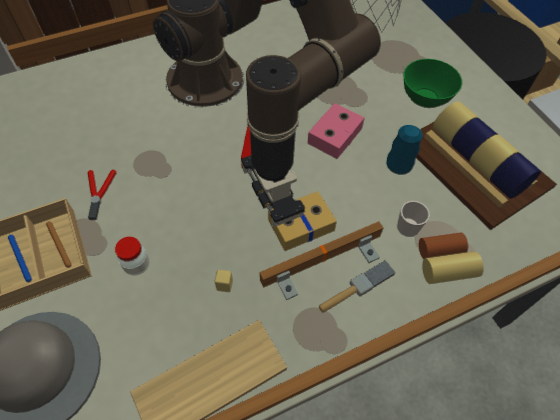

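Near parallel now. I'll back off for a clear measurement.

```bash
python3 -m inch '0 -1.5 0 0 0 0 0;0 -1.5 0 5 0 0 0;0 -1.5 0 12 0 0 0;0 -1.5 -18 14 0 0 0;0 -1.5 -18 14 0 0 0;0 -1.5 -18 14 0 0 0;0 -1.5 -18 14 0 0 0'
python3 - <<'E'
from h import *
x,F,M=look([.602,.042,0])
for f,n in zip(F,"ts"): save(f,"q%s.png"%n)
a=cv2.imread("pics/qt.png")[90:330,130:430];b=cv2.imread("pics/qs.png")[100:340,200:500]
cv2.imwrite("pics/v4.png",np.hstack([cv2.resize(i,(400,320)) for i in(a,b)]))
E
```

```text
t: 10.38
eef_pos: [0.5155, -0.1939, 0.1593]
ee_rot: [-3.139, -0.005, -3.136]
force: [0.2, 0.2, -0.0]
width: 0.0004Traceback (most recent call last):
  File "<stdin>", line 2, in <module>
  File "h.py", line 37, in look
    x,e,M=fit([f],g);print(c,x.round(4),round(e,3))
          ~~~^^^^^^^
  File "h.py", line 26, in fit
    M=[cream(f,g) for f in frames]
       ~~~~~^^^^^
  File "h.py", line 18, in cream
    k=1+np.argmax(st[1:,4]);return (l==k).astype(np.uint8)
        ~~~~~~~~~^^^^^^^^^^
    return _wrapfunc(a, 'argmax', axis=axis, out=out, **kwds)
    return bound(*args, **kwds)
ValueError: attempt to get argmax of an empty sequence
```

Run:
```python
from h import *
x,F,M=look([.602,.042,0],("scene",));f=F[0]
I=cv2.cvtColor(f["pixels"],cv2.COLOR_RGB2BGR);J=I.copy()
cv2.drawContours(J,cv2.findContours(sil(f,x),0,1)[0],-1,(0,255,0),1);cv2.drawContours(I,cv2.findContours(M[0],0,1)[0],-1,(255,0,255),1)
cv2.imwrite("pics/v4.png",np.hstack([cv2.resize(i[150:310,230:410],None,fx=2.2,fy=2.2) for i in(I,J)]))
```

```text
scene [0.6016 0.0409 0.0081] 0.309
```

View pics/v4.png

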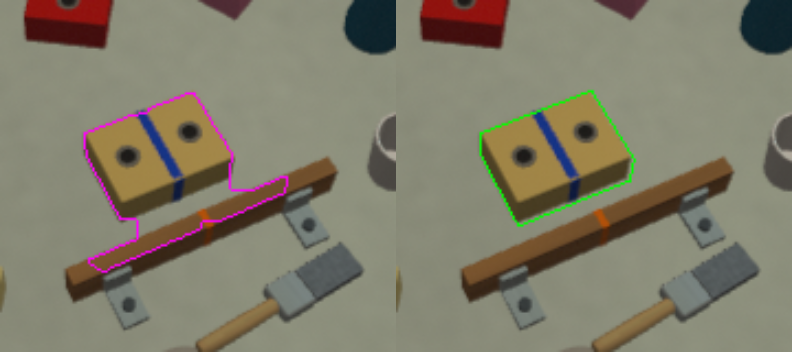

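Clear view: the block is at (0.602,0.041) with yaw 0.008, so about 38 mm still to go forward. I'll turn the hand 90° with the fingers open, so the two fingertips push evenly and keep it square.

```bash
python3 -m inch '1 1 23.6 0 0 0 -90;1 1 23.6 0 0 0 -90;1 1 23.6 0 0 0 -90;1 1 23.6 0 0 0 -90;1 1 23.6 0 0 0 -90;1 1 23.6 0 0 0 -90;1 1 23.6 0 0 0 -90;1 1 23.6 0 0 0 -90;1 1 23.6 0 0 0 -90;1 1 23.6 -8 0 0 -90;1 1 23.6 -14 0 0 -90;1 1 23.6 -14 0 0 -90'
python3 -m inch '1 1 0 0 0 0 0;1 2 0 0 0 0 0;1 2.6 0 0 0 0 0;1 3.2 0 0 0 0 0;1 3.8 0 0 0 0 0;1 4.4 0 0 0 0 0;1 4.8 0 0 0 0 0;1 4.8 0 0 0 0 0'
python3 - <<'E'
from h import *
save(grab_frame("scene"),"s5.png");cv2.imwrite("pics/v5.png",cv2.resize(cv2.imread("pics/s5.png")[130:310,220:420],None,fx=2.5,fy=2.5))
E
```

```text
t: 12.02
eef_pos: [0.5223, 0.0456, 0.0153]
ee_rot: [-3.134, -0.004, 1.582]
force: [-0.5, -0.0, 1.0]
width: 0.0877
t: 13.02
eef_pos: [0.57, 0.0453, 0.0165]
ee_rot: [-3.133, -0.004, 1.581]
force: [-5.0, -0.6, -2.7]
width: 0.0878
```

View pics/v5.png

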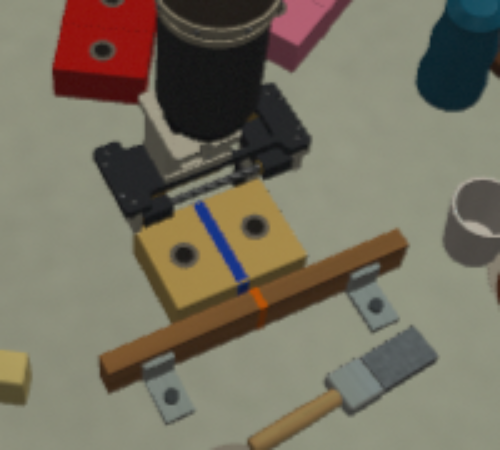

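A gap of about 1 cm remains, with the band near the mark. I'll push on until it meets the fence.

```bash
python3 -m inch '1 0.4 0 0 0 0 0;1 0.8 0 0 0 0 0;1 1 0 0 0 0 0;1 1.2 0 0 0 0 0;1 1.2 0 0 0 0 0'
```

```text
t: 13.7
eef_pos: [0.5775, 0.0448, 0.0173]
ee_rot: [-3.126, -0.003, 1.581]
force: [-22.1, 3.9, 8.9]
width: 0.0875
```

Force rose to 22 N and the hand stalled at x=0.5775, so the block is against the fence. Backing off to check.

```bash
python3 -m inch '1 -2 0 0 0 0 0;1 -3 0 0 0 0 0;1 -3 0 8 0 0 0;1 -3 0 16 0 0 0;1 -3 -20 18 0 0 0;1 -3 -35 18 0 0 0;1 -3 -35 18 0 0 0;1 -3 -35 18 0 0 0;1 -3 -35 18 0 0 0;1 -3 -35 18 0 0 0;1 -3 -35 18 0 0 0;1 -3 -35 18 0 0 0'
python3 - <<'E'
from h import *
for n in("top","scene"):
    f=grab_frame(n);save(f,n+"9.png");h=cv2.cvtColor(f["pixels"],cv2.COLOR_RGB2HSV)
    c=proj(f,[.64,.044,.048]).astype(int)
    H,S,V=cv2.split(h);r=np.zeros(H.shape,np.uint8);cv2.circle(r,tuple(map(int,c)),30,1,-1)
    v,u=np.where((H>105)&(H<130)&(S>120)&(r>0))
    if len(u): print(n,"blue",len(u),ray(f,(u.mean(),v.mean()),.048).round(4))
    v,u=np.where((H<=14)&(S>210)&(V>110)&(r>0))
    if len(u): print("orange",len(u),ray(f,(u.mean(),v.mean()),.045).round(4))
a=cv2.imread("pics/top9.png")[100:220,180:330];b=cv2.imread("pics/scene9.png")[160:300,250:400]
cv2.imwrite("pics/v6.png",np.hstack([cv2.resize(a,(400,320)),cv2.resize(b,(400,373))[:320]]))
E
```

```text
t: 15.2
eef_pos: [0.5479, -0.3055, 0.1981]
ee_rot: [-3.127, -0.003, 1.58]
force: [-0.2, 0.1, -0.0]
width: 0.0877
top blue 117 [0.641  0.0374 0.048 ]
orange 15 [0.6996 0.0435 0.045 ]
scene blue 139 [0.6408 0.0385 0.048 ]
orange 29 [0.7011 0.0449 0.045 ]
```

View pics/v6.png

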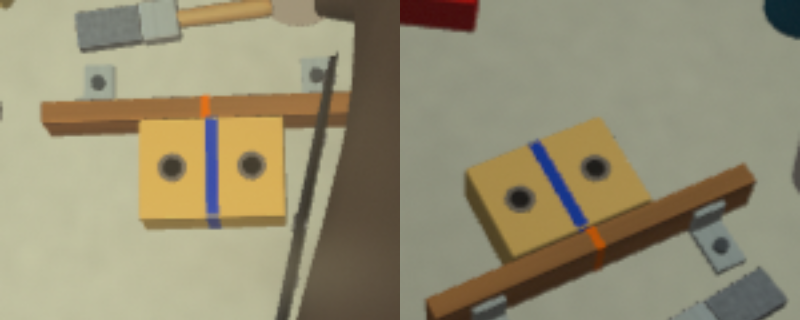

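The block looks flush against the fence in both views. The band is at y≈0.038 against the mark at ≈0.044, and the hand is clear.

```bash
python3 -c "
from h import *
print(telemetry.get_state()['force'],arm.job_done())"
```

```text
the job is handed in; nothing more can be done
[-0.0257891   0.54784097  0.72240398] None
```

The mould block is against the fence and the job is handed in, at about 15 s of the 64 s allowed.

**What I did:** With closed fingertips I pushed the block's near end round through about 75°, nudged it through its centre, and finished the turn. Then I pushed it square into the fence with both open fingertips. The push force rose to 22 N at the fence, well above the 5 to 12 N it takes to slide the block, and I backed the hand clear.

**Last checks:**
- **Band and mark:** the blue band is about 6 mm from the orange mark along the fence, and both cameras agree.
- **Distance:** the block's centre is about 49 to 50 mm from the fence's front face.
- **Flush and clear:** the long side looked flush in both views. The hand reads no contact force.

**Not checked closely:**
- **Angle:** I didn't refit the block's angle after it touched the fence; "parallel" rests on the pictures and the two-finger push. An earlier fit, before the final push, gave 0.008 rad against a fence angle of about 0.01 rad.
- **Other things on the bench:** I didn't re-measure them. The hand never came near any of them, and those in view looked unmoved.
- **Failed measurements:** the top camera was blocked by the arm for some mid-way checks, and some fits there failed. I relied on the scene camera for those.

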